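# Pack the gap under a bench grinder that has lost two rubber feet

### The job

The bench grinder stands with its front to your right. It has lost the two rubber feet under the edge of its base nearest the robot, and one flat packer has already been slid into the gap there. From the three packers on the wooden rack choose the one that, with the packer already there, fills the gap snugly; slide it in flat on top of that packer from the grinder's front, without forcing anything, until it lies under the whole depth of the base from front to back, and let go.

Things in the scene. Friction and masses are not known exactly. Their poses are not given: they have to be found in the camera images.
- grinder: Grey bench grinder, fixed, on a plywood board 20 mm thick (x -60 to +90, y -125 to +125 mm). Origin: on the bench under the middle of its cast base; x points from its front (robot's right) to its back, y to its left (towards the robot), z up. The base plate spans x -55 to +55, y -90 to +90 mm; underside flat, 49.6 mm up. Rubber feet 29.6 mm high remain under its far edge (y -66 mm) only.
- gap (a point): Point on the underside of the base, 60 mm from its centre line towards the robot and half-way front to back (55 mm behind the rounded front edge). Axes as the grinder's. Below it the gap from board to base is 29.6 mm high, open at front, back and robot's side. One packer lies here on the board, lengthwise front to back: front end flush with the base's front to 4 mm out, back end 36 to 42 mm out.
- fascia (a point): Middle of the lower front edge of the black control fascia, 126 mm above the bench; it is 176 mm wide, 34 mm high and overhangs the base's front edge by 17 mm, so close to the gap a gripper cannot point straight down: lean it away from the grinder's front by 35 to 45 degrees. The near wheel's tool rest juts 57 mm out of the base's front edge, at y +111 to +149 mm of the grinder, 164 mm up.
- rack: Fixed wooden rack board 20 mm thick: x -40 to +80, y -125 to +125 mm. Origin: on the bench under the middle of the packers' places; axes parallel to the grinder's. Three packers lie on it side by side, 82 mm apart, lengthwise along x, between strips 12 mm high (x +5 to +75 mm). The front 35 mm or so of each packer juts out of the board to the robot's right, with 20 mm of air below it.
- packer8_mid (a point): Centre of the YELLOW packer, 8 mm thick, 50 g. All packers are loose plastic bars 150 mm long (x) and 40 mm wide (y), both ends fully rounded over; z is the thickness direction.
- packer12_mid (a point): Centre of the BLUE packer, 12 mm thick, 70 g; else like the yellow one.
- packer16_mid (a point): Centre of the GREEN packer, 16 mm thick, 90 g; else like the yellow one.
- packer20_mid (a point): Centre of the RED packer, 20 mm thick, 115 g; else like the yellow one. Any of the four may be the one already in the gap; exactly one of the other three fits snugly on top of it, with less than 2 mm to spare.
Not all that is in view belongs to the job. Of the things shaped like the part that bears packer12_mid, the blue one is meant.

How it is judged:
By the outcome, as a careful person would: the job done as asked, in the order asked, and still so for the second after the job is handed in, with the robot touching nothing.
It also fails if it takes over 54 s, if anything falls off the work surface, if the arm or the gripper's body presses on something with over 40 N, if the wrist force passes 120 N, or if a joint passes its speed limit or range.

### The arm

A 6-joint arm with a two-finger parallel gripper is mounted at the origin on the work surface. World frame = base frame: x ahead of the robot, y to its left, z up, the work surface at z = 0. Lengths are in m, angles in rad, forces in N, time in s.
With the tool pointing down it reaches from about 0.35 to 1 m from the base axis. Payload 7.1 kg.
Tool frame: the origin (TCP) lies between the finger pads; the fingertips stand 22 mm ahead of it and the grasp point (between the pads) lies 3 mm ahead of it; x points along the fingers, y is the direction in which the jaws open and shut, and the axes are right-handed (so a half turn about x gives the same grasp; the last joint's range is limited). The gripper opens to 85 mm and grips with 20 to 120 N. Pads are 22 mm wide; open, the fingers measure 114 mm over their backs; the gripper's body (76 mm by 85 mm) begins 54 mm behind the grasp point. The pads swing forward as they close: fully open they stand 13 mm farther back than shut.
Start: joints at [-1.275, 0.423, 1.63, -0, 1.089, -0.019], TCP at [0.194, -0.594, 0.253] pointing down, gripper open.
Joint ranges: [-3, 3], [-0.9, 2.11], [0.09, 2.58], [-1.31, 4.45], [0.11, 2.69], [-2.54, 2.54]. Speed limits (rad/s): [2.39, 2.39, 3.01, 3.14, 3.14, 3.14].

### API

Orientations are given as a rotation vector (axis times angle).
In Python, from rig import manip gives the robot as it stands. The module is installed in compiled form; this text tells all that it offers. Calls block until the motion is done:
- manip.move_to(position, orientation): joint-space move of the TCP to a pose.
- manip.servo_line(position, orientation=None, rate=0.15): straight line of the TCP; orientation=None keeps the orientation; rate is the mean speed in m/s.
- manip.set_joints(angles): joint-space move.
- manip.command_gripper(opening, f_grip=None): finger opening in m; f_grip is the grip in N (None keeps the last); returns when the fingers have stopped.
- manip.hold(seconds).
- manip.solve_ik(position, orientation): joint angles nearest the present ones, or None.
- manip.camera(name): name is "side" or "top" or "wrist"; returns a dict with "image" (420x560x3 uint8, red, green, blue), "fx", "fy", "cx", "cy" (pixels), "k1" (the pictures are not rectified: a ray, as slopes to the right and down, at radius r is drawn at 1 + k1 r^2 times it, then the intrinsics apply), "cam_to_world" (4x4, takes a point from camera to world coordinates); the wrist camera has in their place "mount" (4x4, takes a point from camera to tool coordinates, whose origin is the TCP and whose axes are the tool frame's). Camera axes: x right, y down, z forward; pixel columns grow to the right and rows downward; lengths in m; the calibration is good to about 2 mm. A picture is of the moment at which its call begins: read the wrist's pose just before it. There is no depth.
A pose or a line that the arm cannot do raises manip.IKError and nothing moves.
- manip.sign_off(): hands the job in, once; it reports no verdict.
Readings, each from a call of its own:
- manip.get_time(): time.
- manip.get_joint_positions(): joint angles.
- manip.get_joint_vel(): joint speeds.
- manip.get_tau(): joint torques, N m.
- manip.get_position(): TCP position.
- manip.get_ee_rot(): TCP orientation.
- manip.get_contact_force(): force on the tool from outside, world axes, zero at the start.
- manip.get_torque(): the same for the moment, N m.
- manip.get_width(): finger opening in m.
Only numpy, scipy, OpenCV 4.12 (cv2) and the standard library are available. Lean on these libraries where they do the work, as an engineer would, in place of code of your own. Each camera call takes 0.05 s, during which the arm holds its last target.

## Working session

There is one attempt and no reset: what is moved stays moved. The work goes in short steps, each a Python script; the robot and the scene stay as the last script left them, time stands still between calls to the robot, and variables do not carry over. Pictures are saved under pics/ and viewed, and the job is handed in when it is done.

```bash
mkdir -p pics
cat > h.py <<'E'
from rig import manip
import numpy as np, cv2
from scipy.spatial.transform import Rotation as R
E
python3 - <<'E'
from h import *
for n in ["side","top","wrist"]:
    p=manip.get_position(); r=manip.get_ee_rot()
    c=manip.camera(n)
    cv2.imwrite(f"pics/{n}0.png",c["image"][:,:,::-1])
    d={k:v for k,v in c.items()}
    d['p']=p; d['r']=r
    np.save(f"{n}0.npy",d,allow_pickle=True)
    print(n,{k:(np.round(v,4).tolist() if k!='image' else 0) for k,v in c.items()},np.round(p,4),np.round(r,4))
print(manip.get_time())
E
```

```text
side {'image': 0, 'fx': 382.5865, 'fy': 382.5865, 'cx': 280.0892, 'cy': 212.8533, 'k1': -0.0493, 'cam_to_world': [[-0.9905, 0.1313, -0.04, 0.5086], [0.1369, 0.9234, -0.3585, 0.3379], [-0.0101, -0.3606, -0.9327, 0.9455], [0.0, 0.0, 0.0, 1.0]]} [ 0.1934 -0.5938  0.2525] [ 2.0519  0.3273 -2.0523]
top {'image': 0, 'fx': 522.6576, 'fy': 522.6576, 'cx': 273.8583, 'cy': 217.4448, 'k1': -0.0951, 'cam_to_world': [[0.0034, -0.9952, 0.0975, 0.3928], [-0.9999, -0.002, 0.0145, -0.0017], [-0.0142, -0.0975, -0.9951, 1.1692], [0.0, 0.0, 0.0, 1.0]]} [ 0.1934 -0.5938  0.2525] [ 2.0519  0.3273 -2.0523]
wrist {'image': 0, 'fx': 350.158, 'fy': 350.158, 'cx': 275.791, 'cy': 205.3417, 'k1': -0.0817, 'mount': [[0.0002, -0.2693, 0.9631, -0.1211], [1.0, -0.0006, -0.0003, 0.0006], [0.0006, 0.9631, 0.2693, -0.0673], [0.0, 0.0, 0.0, 1.0]]} [ 0.1934 -0.5938  0.2526] [ 2.0519  0.3272 -2.0523]
0.15
```

View pics/side0.png

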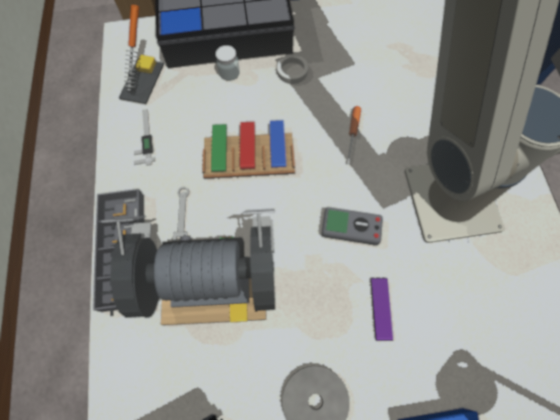

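View pics/top0.png

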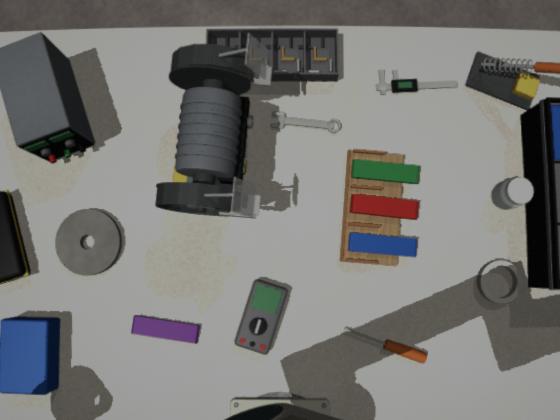

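View pics/wrist0.png

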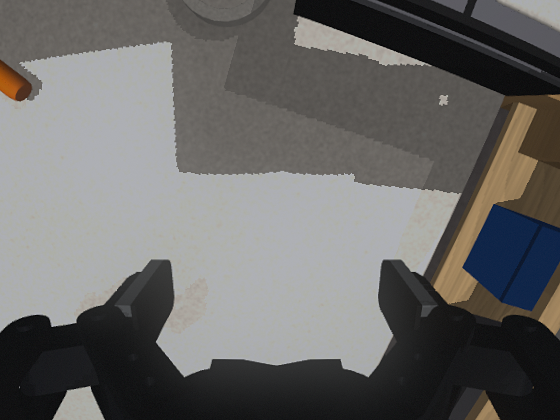

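Yellow packer's back end shows behind the grinder (side px ~(238,312), top px ~(180,175)). On the rack: green, red and blue. Yellow 8 + red 20 = 28 of 29.6 mm, so red looks right. The purple bar is a decoy. Measuring now.

```bash
cat >> h.py <<'E'
def load(n): return np.load(n,allow_pickle=True).item()
def rays(c,uv):
    uv=np.asarray(uv,float).reshape(-1,2)
    d=np.stack([(uv[:,0]-c['cx'])/c['fx'],(uv[:,1]-c['cy'])/c['fy']],1)
    s=d.copy()
    for _ in range(20): s=d/(1+c['k1']*(s**2).sum(1,keepdims=True))
    if 'cam_to_world' in c: T=np.array(c['cam_to_world'])
    else:
        W=np.eye(4); W[:3,:3]=R.from_rotvec(c['r']).as_matrix(); W[:3,3]=c['p']
        T=W@np.array(c['mount'])
    D=np.c_[s,np.ones(len(s))]@T[:3,:3].T
    return T[:3,3],D
def onz(c,uv,z):
    o,D=rays(c,uv); return o+D*((z-o[2])/D[:,2])[:,None]
def tri(c1,u1,c2,u2):
    o1,d1=rays(c1,u1);o2,d2=rays(c2,u2)
    d1=d1[0]/np.linalg.norm(d1[0]);d2=d2[0]/np.linalg.norm(d2[0])
    A=np.stack([d1,-d2],1);t=np.linalg.lstsq(A,o2-o1,rcond=None)[0]
    a=o1+t[0]*d1;b=o2+t[1]*d2
    return (a+b)/2,np.linalg.norm(a-b)
def snap(n,name):
    p=manip.get_position();r=manip.get_ee_rot();c=dict(manip.camera(n));c['p']=p;c['r']=r
    np.save(name+'.npy',c,allow_pickle=True);cv2.imwrite(f'pics/{name}.png',c['image'][:,:,::-1]);return c
HUE={'red':[(0,8),(172,180)],'green':[(45,85)],'blue':[(100,125)],'yellow':[(20,32)]}
def mask(img,col,smin=130,vmin=60):
    h=cv2.cvtColor(img,cv2.COLOR_RGB2HSV);m=np.zeros(h.shape[:2],np.uint8)
    for a,b in HUE[col]: m|=cv2.inRange(h,(a,smin,vmin),(b,255,255))
    return m
E
python3 - <<'E'
from h import *
for n in ['top','side']:
    c=load(n+'0.npy')
    for col,t in [('green',.016),('red',.02),('blue',.012),('yellow',.008)]:
        m=mask(c['image'],col)
        cs,_=cv2.findContours(m,cv2.RETR_EXTERNAL,cv2.CHAIN_APPROX_NONE)
        for k in cs:
            if cv2.contourArea(k)<40: continue
            P=onz(c,k[:,0,:],.02+t)[:,:2]
            (cx,cy),(w,h),a=cv2.minAreaRect((P*1000).astype(np.float32))
            print(n,col,'px',k[:,0].mean(0).round(),'world mm',round(cx,1),round(cy,1),'size',round(w,1),round(h,1),'ang',round(a,2))
    x0,y0,x1,y1=(150,20,300,230) if n=='top' else (140,180,300,340)
    crop=cv2.resize(c['image'][y0:y1,x0:x1],None,fx=3.5 if n=='side' else 2.8,fy=3.5 if n=='side' else 2.8,interpolation=cv2.INTER_CUBIC)
    cv2.imwrite(f'pics/{n}_gr.png',crop[:,:,::-1])
c=load('top0.npy');crop=cv2.resize(c['image'][140:280,330:430],None,fx=4,fy=4,interpolation=cv2.INTER_CUBIC)
cv2.imwrite('pics/rack.png',crop[:,:,::-1])
E
```

```text
top green px [385. 171.] world mm 606.7 -229.9 size 145.1 38.5 ang 84.62
top red px [384. 206.] world mm 528.5 -225.0 size 147.6 42.7 ang 83.76
top blue px [ 24. 356.] world mm 195.1 568.1 size 162.0 111.7 ang 0.03
top blue px [382. 244.] world mm 446.0 -221.8 size 146.9 38.9 ang 84.55
top blue px [556. 131.] world mm 702.0 -625.2 size 19.4 127.7 ang 85.96
top yellow px [179. 177.] world mm 597.9 225.4 size 25.4 24.7 ang 1.28
top yellow px [526.  85.] world mm 811.5 -564.2 size 52.4 58.2 ang 68.85
side red px [247. 145.] world mm 532.0 -221.6 size 140.1 38.7 ang 83.61
side blue px [442. 416.] world mm 190.6 497.3 size 20.0 159.3 ang 80.95
side blue px [277. 144.] world mm 449.4 -219.3 size 138.9 33.8 ang 84.71
side blue px [180.  21.] world mm 698.0 -723.1 size 130.0 105.0 ang 0.26
side yellow px [238. 312.] world mm 601.4 218.4 size 36.9 38.8 ang 82.25
side yellow px [145.  63.] world mm 813.8 -566.4 size 53.1 56.8 ang 65.82
```

View pics/top_gr.png

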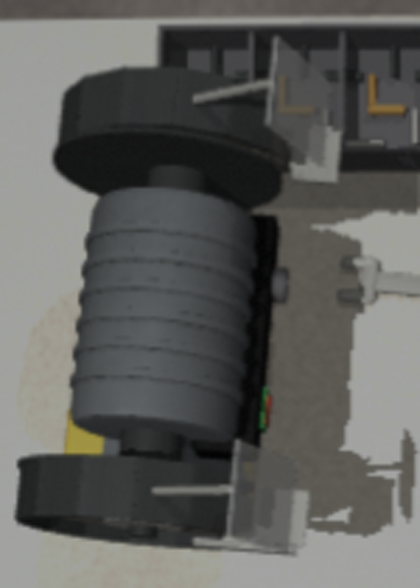

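View pics/side_gr.png

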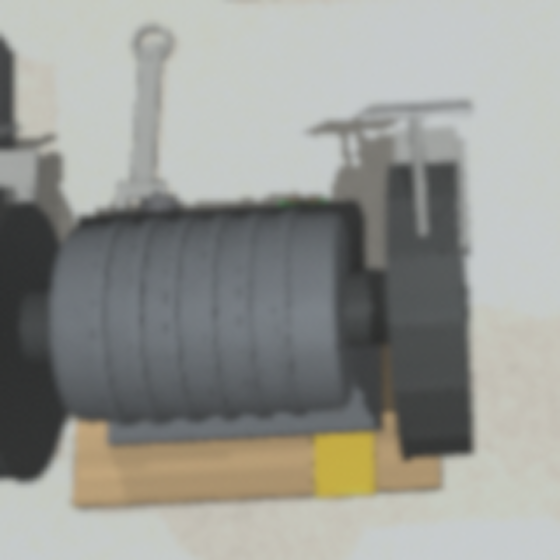

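View pics/rack.png

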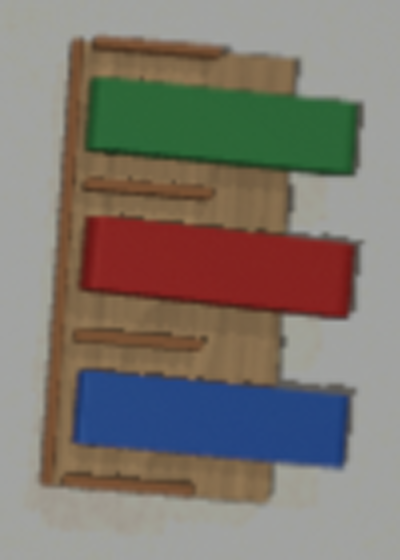

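Run:
```python
from h import *
top=load('top0.npy');side=load('side0.npy')
def crop2px(p,o,s): return (np.array(p,float)+.5)/s-.5+np.array(o)
def line(c,a,b,z,name):
    P=onz(c,[a,b],z)*1000;d=P[1]-P[0];print(name,P[:,:2].round(1).tolist(),'len',round(np.linalg.norm(d),1),'dir deg',round(np.degrees(np.arctan2(d[1],d[0])),2))
o=(330,140)
line(top,crop2px((297,60),o,4),crop2px((270,498),o,4),.02,'rack front edge (x=-40) top')
line(top,crop2px((75,40),o,4),crop2px((45,485),o,4),.032,'rack back strip')
o=(140,180)
line(side,crop2px((73,475),o,3.5),crop2px((73,507),o,3.5),0.01,'')
line(side,crop2px((75,507),o,3.5),crop2px((440,488),o,3.5),.0,'board back bottom edge')
line(side,crop2px((108,440),o,3.5),crop2px((378,425),o,3.5),.0496,'base back edge')
# packer long edges: fit lines in world
for n,c in (('top',top),('side',side)):
  for col,t in [('green',.016),('red',.02),('blue',.012),('yellow',.008)]:
    m=mask(c['image'],col,100,40)
    lab=cv2.connectedComponentsWithStats(m)
    for i in range(1,lab[0]):
        if lab[2][i,4]<150: continue
        ctr=lab[3][i]; 
        if n=='top' and not (150<ctr[0]<430 and 140<ctr[1]<270): continue
        if n=='side' and not (190<ctr[0]<300 and 100<ctr[1]<340): continue
        ys,xs=np.where(lab[1]==i)
        P=onz(c,np.c_[xs,ys],.02+t)[:,:2]*1000
        # edges as fn of world y
        res=[]
        for f in (np.min,np.max):
            yb=np.arange(P[:,1].min()+12,P[:,1].max()-12,4);E=[]
            for y in yb:
                s=P[abs(P[:,1]-y)<3]
                if len(s)>3:E.append((y,f(s[:,0])))
            E=np.array(E)
            if len(E)<3: continue
            vx,vy,x0,y0=cv2.fitLine(E[:,::-1].astype(np.float32),cv2.DIST_HUBER,0,.01,.01).ravel()
            if vy<0: vx,vy=-vx,-vy
            res.append((round(float(np.degrees(np.arctan2(vx,vy))),2),round(float(x0),1),round(float(y0),1)))
        print(n,col,res,'y range',P[:,1].min().round(1),P[:,1].max().round(1), 'mean',P.mean(0).round(1))
u=mask(top['image'],'red');v=mask(side['image'],'red')
```

```text
rack front edge (x=-40) top [[647.6, -276.3], [402.9, -256.0]] len 245.6 dir deg 175.27
rack back strip [[655.6, -149.9], [409.8, -130.8]] len 246.6 dir deg 175.57
 [[788.9, 199.3], [789.6, 220.8]] len 21.4 dir deg 88.11
board back bottom edge [[791.3, 219.7], [540.5, 240.5]] len 251.6 dir deg 175.25
base back edge [[753.1, 185.5], [574.4, 199.7]] len 179.2 dir deg 175.44
top green [(5.09, 586.9, -231.7), (5.76, 626.5, -231.1)] y range -303.3 -156.5 mean [ 606.9 -228.9]
top red [(5.57, 508.0, -226.0), (6.16, 548.8, -226.6)] y range -300.1 -150.7 mean [ 528.5 -224.6]
top blue [(4.79, 426.3, -231.5), (5.18, 464.7, -223.6)] y range -295.9 -148.7 mean [ 446.  -221.6]
side green [(4.69, 594.4, -235.3), (4.12, 624.8, -239.3)] y range -297.3 -157.5 mean [ 610.8 -225.6]
side red [(5.79, 513.3, -216.1), (5.61, 550.7, -227.3)] y range -294.5 -147.1 mean [ 532.3 -218.7]
side blue [(4.8, 432.2, -219.1), (4.52, 465.4, -233.9)] y range -293.1 -148.5 mean [ 449.4 -218.9]
side yellow [(6.06, 579.6, 217.6), (5.16, 622.6, 217.6)] y range 197.6 239.3 mean [601.3 218.7]
```

```bash
cat >> h.py <<'E'
def axes(yaw):
    s,c=np.sin(np.radians(yaw)),np.cos(np.radians(yaw))
    return np.array([s,c,0]),np.array([-c,s,0])
def ori(yaw,lean,sgn):
    gx,gy=axes(yaw);L=np.radians(lean)
    x=np.sin(L)*gx+np.array([0,0,-np.cos(L)]);y=sgn*gy;z=np.cross(x,y)
    return R.from_matrix(np.stack([x,y,z],1)).as_rotvec()
def tcp(grasp,rv): return np.array(grasp)-.003*R.from_rotvec(rv).as_matrix()[:,0]
G0=np.array([.6587,.1385,0]);YAW=4.7
def gpt(x,y,z): gx,gy=axes(YAW);return G0+x*gx+y*gy+np.array([0,0,z])
E
python3 - <<'E'
from h import *
gx5,gy5=axes(5.7)
redc=np.array([.5295,-.2235,0])
for s in (1,-1):
  for lean in (35,40,45):
    for nm,p,y in [('pick',redc-.060*gx5+[0,0,.031],5.7),('pickup',redc-.060*gx5+[0,0,.16],5.7),('look',gpt(-.22,.06,.09),YAW),('pre',gpt(-.26,.06,.04),YAW),('end',gpt(-.068,.06,.04),YAW)]:
        rv=ori(y,lean,s);q=manip.solve_ik(tcp(p,rv),rv)
        print(s,lean,nm,p.round(3),None if q is None else np.round(q,2).tolist())
E
```

```text
1 35 pick [ 0.524 -0.283  0.031] [-0.74, 0.85, 1.6, 0.53, 1.15, 2.17]
1 35 pickup [ 0.524 -0.283  0.16 ] [-0.74, 0.66, 1.59, 0.5, 1.32, 2.27]
1 35 look [ 0.581 -0.076  0.09 ] [-0.41, 0.7, 1.74, 0.68, 1.04, 2.35]
1 35 pre [ 0.578 -0.116  0.04 ] [-0.48, 0.8, 1.71, 0.67, 1.02, 2.27]
1 35 end [0.593 0.076 0.04 ] [-0.17, 0.76, 1.81, 0.87, 0.85, 2.38]
1 40 pick [ 0.524 -0.283  0.031] [-0.76, 0.88, 1.56, 0.57, 1.23, 2.14]
1 40 pickup [ 0.524 -0.283  0.16 ] [-0.76, 0.7, 1.56, 0.54, 1.39, 2.24]
1 40 look [ 0.581 -0.076  0.09 ] [-0.44, 0.73, 1.73, 0.74, 1.1, 2.29]
1 40 pre [ 0.578 -0.116  0.04 ] [-0.5, 0.83, 1.69, 0.72, 1.09, 2.22]
1 40 end [0.593 0.076 0.04 ] [-0.2, 0.79, 1.8, 0.94, 0.91, 2.29]
1 45 pick [ 0.524 -0.283  0.031] [-0.78, 0.92, 1.53, 0.61, 1.31, 2.11]
1 45 pickup [ 0.524 -0.283  0.16 ] [-0.78, 0.73, 1.54, 0.59, 1.45, 2.21]
1 45 look [ 0.581 -0.076  0.09 ] [-0.47, 0.76, 1.71, 0.79, 1.17, 2.24]
1 45 pre [ 0.578 -0.116  0.04 ] [-0.53, 0.86, 1.67, 0.77, 1.16, 2.18]
1 45 end [0.593 0.076 0.04 ] [-0.23, 0.82, 1.79, 1.0, 0.98, 2.22]
-1 35 pick [ 0.524 -0.283  0.031] [-0.74, 0.85, 1.6, 0
[... 318 characters left out ...]
.524 -0.283  0.031] [-0.76, 0.88, 1.56, 0.57, 1.23, -1.0]
-1 40 pickup [ 0.524 -0.283  0.16 ] [-0.76, 0.7, 1.56, 0.54, 1.39, -0.9]
-1 40 look [ 0.581 -0.076  0.09 ] [-0.44, 0.73, 1.73, 0.74, 1.1, -0.85]
-1 40 pre [ 0.578 -0.116  0.04 ] [-0.5, 0.83, 1.69, 0.72, 1.09, -0.92]
-1 40 end [0.593 0.076 0.04 ] [-0.2, 0.79, 1.8, 0.94, 0.91, -0.85]
-1 45 pick [ 0.524 -0.283  0.031] [-0.78, 0.92, 1.53, 0.61, 1.31, -1.03]
-1 45 pickup [ 0.524 -0.283  0.16 ] [-0.78, 0.73, 1.54, 0.59, 1.45, -0.93]
-1 45 look [ 0.581 -0.076  0.09 ] [-0.47, 0.76, 1.71, 0.79, 1.17, -0.9]
-1 45 pre [ 0.578 -0.116  0.04 ] [-0.53, 0.86, 1.67, 0.77, 1.16, -0.97]
-1 45 end [0.593 0.076 0.04 ] [-0.23, 0.82, 1.79, 1.0, 0.98, -0.92]
```

Run:
```python
from h import *
for lean in (75,70,65,60,55):
  for cx in (-.25,-.3,-.35):
   for cz in (.16,.2,.25):
    rv=ori(YAW,lean,-1);M=R.from_rotvec(rv).as_matrix()
    p=gpt(cx,.06,cz)-M@np.array([-.1211,0,-.0673])
    q=manip.solve_ik(p,rv)
    print(lean,cx,cz,p.round(3),None if q is None else np.round(q,2).tolist())
```

```text
75 -0.25 0.16 [ 0.587 -0.007  0.064] [-0.47, 1.03, 1.65, 1.11, 1.5, -1.15]
75 -0.25 0.2 [ 0.587 -0.007  0.104] [-0.47, 0.96, 1.68, 1.11, 1.52, -1.1]
75 -0.25 0.25 [ 0.587 -0.007  0.154] [-0.47, 0.87, 1.7, 1.1, 1.55, -1.05]
75 -0.3 0.16 [ 0.582 -0.056  0.064] [-0.54, 1.04, 1.61, 1.05, 1.55, -1.13]
75 -0.3 0.2 [ 0.582 -0.056  0.104] [-0.54, 0.97, 1.63, 1.04, 1.57, -1.09]
75 -0.3 0.25 [ 0.582 -0.056  0.154] [-0.54, 0.89, 1.65, 1.05, 1.6, -1.04]
75 -0.35 0.16 [ 0.578 -0.106  0.064] [-0.61, 1.05, 1.55, 0.99, 1.6, -1.11]
75 -0.35 0.2 [ 0.578 -0.106  0.104] [-0.61, 0.99, 1.58, 0.99, 1.62, -1.08]
75 -0.35 0.25 [ 0.578 -0.106  0.154] [-0.61, 0.9, 1.6, 0.99, 1.66, -1.03]
70 -0.25 0.16 [ 0.586 -0.015  0.055] [-0.47, 1.0, 1.66, 1.07, 1.43, -1.13]
70 -0.25 0.2 [ 0.586 -0.015  0.095] [-0.47, 0.93, 1.68, 1.06, 1.46, -1.08]
70 -0.25 0.25 [ 0.586 -0.015  0.145] [-0.47, 0.85, 1.7, 1.06, 1.49, -1.03]
70 -0.3 0.16 [ 0.582 -0.065  0.055] [-0.55, 1.01, 1.62, 1.0, 1.48, -1.11]
70 -0.3 0.2 [ 0.582 -0.065  0.095] [-0.55, 0.94, 1.64, 1.0, 1.5, -1.07]
70 -0.3 0.25 [ 0.582 -0.065  0.145] [-0.55, 0.86, 1.65, 1.0
[... 1552 characters left out ...]
.83, 1.61, 0.85, 1.47, -0.98]
55 -0.25 0.16 [ 0.583 -0.045  0.035] [-0.47, 0.92, 1.69, 0.94, 1.23, -1.05]
55 -0.25 0.2 [ 0.583 -0.045  0.075] [-0.47, 0.85, 1.7, 0.92, 1.26, -1.0]
55 -0.25 0.25 [ 0.583 -0.045  0.125] [-0.47, 0.77, 1.71, 0.91, 1.3, -0.94]
55 -0.3 0.16 [ 0.579 -0.095  0.035] [-0.54, 0.94, 1.64, 0.87, 1.28, -1.05]
55 -0.3 0.2 [ 0.579 -0.095  0.075] [-0.54, 0.87, 1.66, 0.86, 1.31, -1.0]
55 -0.3 0.25 [ 0.579 -0.095  0.125] [-0.54, 0.79, 1.67, 0.85, 1.36, -0.95]
55 -0.35 0.16 [ 0.575 -0.145  0.035] [-0.61, 0.95, 1.59, 0.82, 1.33, -1.04]
55 -0.35 0.2 [ 0.575 -0.145  0.075] [-0.61, 0.89, 1.6, 0.81, 1.36, -1.0]
55 -0.35 0.25 [ 0.575 -0.145  0.125] [-0.61, 0.81, 1.61, 0.8, 1.41, -0.95]
```

Run:
```python
from h import *
rv=ori(YAW,70,-1);M=R.from_rotvec(rv).as_matrix()
p=gpt(-.3,.06,.25)-M@np.array([-.1211,0,-.0673])
manip.move_to(p,rv); print(manip.get_time(),np.linalg.norm(manip.get_position()-p))
c=snap('wrist','look1'); print(manip.get_contact_force())
```

```text
2.525 0.0008850297626718036
[-0.51541605 -0.46006893  1.24555264]
```

View pics/look1.png

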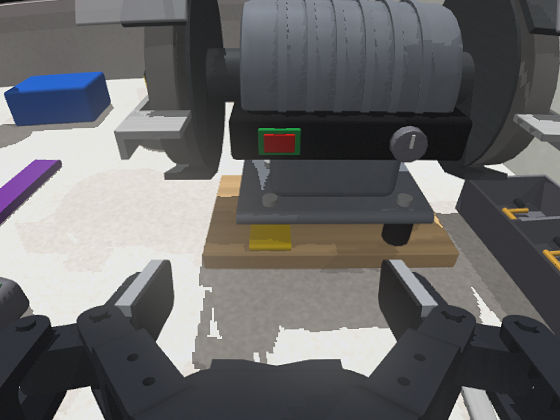

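The wrist view shows the yellow packer's front end at about (249–291, 225–250) under the left (robot-side) part of the base. The far foot is at (397,233) and the tool rest at (150,130). Measuring from an enlargement.

Run:
```python
from h import *
c=load('look1.npy')
crop=cv2.resize(c['image'][150:280,190:470],None,fx=2.8,fy=2.8,interpolation=cv2.INTER_CUBIC);cv2.imwrite('pics/look1c.png',crop[:,:,::-1])
m=mask(c['image'],'yellow',120,40);m[:200]=0
ys,xs=np.where(m>0)
for y in range(ys.min(),ys.max()+1,2): print(y,xs[ys==y].min(),xs[ys==y].max(),end=' | ')
```

```text
208 504 505 | 210 503 528 | 212 505 522 | 214 507 511 | 216 508 514 | 218 510 512 | Traceback (most recent call last):
  File "<stdin>", line 6, in <module>
    return umr_minimum(a, axis, None, out, keepdims, initial, where)
ValueError: zero-size array to reduction operation minimum which has no identity
```

View pics/look1c.png

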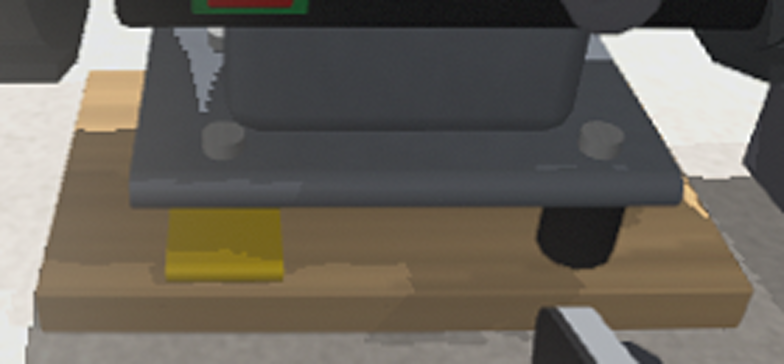

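Run:
```python
from h import *
c=load('look1.npy')
f=lambda p:(np.array(p,float)+.5)/2.8-.5+np.array([190,150])
gx,gy=axes(YAW)
def show(nm,a,b,z):
    P=onz(c,[f(a),f(b)],z)
    d=P[1]-P[0]
    G=np.stack([(P-G0)@gx,(P-G0)@gy],1)*1000
    print(nm,(P*1000).round(1)[:,:2].tolist(),'len',(np.linalg.norm(d)*1000).round(1),'yaw',np.degrees(np.arctan2(-d[1],d[0])).round(2),'grinder',G.round(1).tolist())
show('board top front',(38,291),(750,293),.02)
show('board bottom front',(36,328),(742,328),.0)
show('base low front',(132,207),(682,205),.0496)
show('yellow top front',(167,266),(284,266),.027)
show('yellow under base',(171,209),(280,209),.028)
show('yellow bottom front',(165,280),(283,280),.021)
```

```text
board top front [[525.2, 92.3], [769.6, 69.4]] len 245.5 yaw 5.35 grinder [[-57.0, 129.3], [-59.7, -116.2]]
board bottom front [[521.8, 94.7], [774.4, 71.8]] len 253.6 yaw 5.17 grinder [[-54.9, 132.9], [-57.0, -120.8]]
base low front [[559.2, 98.4], [742.6, 83.7]] len 184.0 yaw 4.61 grinder [[-48.1, 95.9], [-47.8, -88.1]]
yellow top front [[569.6, 93.7], [609.2, 90.4]] len 39.8 yaw 4.78 grinder [[-51.9, 85.2], [-52.0, 45.4]]
yellow under base [[571.8, 123.4], [611.3, 120.0]] len 39.7 yaw 4.79 grinder [[-22.2, 85.4], [-22.3, 45.8]]
yellow bottom front [[568.6, 93.3], [609.0, 89.9]] len 40.5 yaw 4.77 grinder [[-52.4, 86.1], [-52.5, 45.6]]
```

```bash
sed -i 's/^G0=.*/G0=np.array([.6537,.1419,0]);YAW=4.75;LEAN=42/' h.py
python3 - <<'E'
from h import *
gx,gy=axes(5.6); redc=np.array([.5302,-.2225,0])
rv=ori(5.6,LEAN,-1)
g=redc-.060*gx+[0,0,.031]
pre=g-.13*R.from_rotvec(rv).as_matrix()[:,0]
manip.command_gripper(.065,60)
manip.move_to(tcp(pre,rv),rv)
c=snap('wrist','look2');print(manip.get_time(),manip.get_width())
m=mask(c['image'],'red',120,40)
n,l,st,ce=cv2.connectedComponentsWithStats(m);i=1+st[1:,4].argmax();ys,xs=np.where(l==i)
P=onz(c,np.c_[xs,ys],.04);a,b=(P-redc)@gx*1000,(P-redc)@gy*1000
for lo in range(-80,90,10):
    s=(a>lo)&(a<lo+10)
    if s.sum()>5: print(lo,b[s].min().round(1),b[s].max().round(1))
print(a.min(),a.max())
E
```

```text
4.1667 0.06507200422727995
-80 -17.4 21.9
-70 -18.3 22.3
-60 -18.0 22.4
-50 -18.3 22.2
-40 -18.4 21.9
-30 -18.2 22.0
-20 -18.5 21.8
-10 -18.6 21.4
0 -18.4 21.7
10 -18.7 21.3
20 -19.0 20.8
30 -19.2 21.0
40 -18.7 20.6
50 -19.0 20.8
60 -19.1 20.1
-84.96352626485964 62.58045695578579
```

View pics/look2.png

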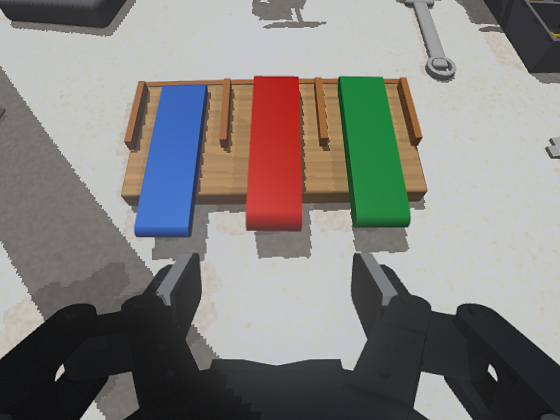

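Run:
```python
from h import *
gx,gy=axes(6.0); redc=np.array([.5302,-.2225,0])
rv=ori(6.0,LEAN,-1)
g=redc-.062*gx+.0015*gy+[0,0,.032]
ax=R.from_rotvec(rv).as_matrix()[:,0]
manip.servo_line(tcp(g-.05*ax,rv),rv,rate=.15)
manip.servo_line(tcp(g,rv),rv,rate=.06)
print('at',manip.get_position()-tcp(g,rv),manip.get_contact_force())
snap('wrist','look3')
manip.command_gripper(.03,70)
p=manip.get_position();print('grip',manip.get_width(),p-tcp(g,rv),manip.get_contact_force())
np.save('grip.npy',np.r_[p,manip.get_ee_rot()])
manip.hold(.2);print(manip.get_contact_force())
manip.servo_line(tcp(g,rv)+[0,0,.004],None,rate=.03)
manip.hold(.2);print('lifted',manip.get_position(),manip.get_contact_force(),manip.get_torque())
snap('wrist','look4');print(manip.get_time())
```

```text
at [ 0.00020381 -0.00030824  0.00020655] [-0.1836413   0.1834389  -0.84256561]
grip 0.038987708923015445 [ 0.00012702 -0.00029205  0.00042164] [-0.2009073  -1.35320152  3.26738729]
[-0.76836942 -1.78976697  4.59383766]
lifted [ 0.52190454 -0.28582374  0.03796656] [ 0.68617643 -0.16837234 -0.65420381] [-0.49403669  0.02049689  0.03425046]
6.9417
```

View pics/look4.png

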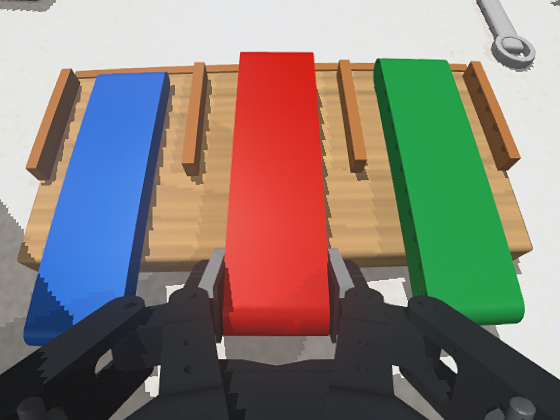

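Run:
```python
from h import *
P0=np.load('grip.npy')
p=manip.get_position()
manip.servo_line(p+[0,0,.05],None,rate=.15)
rv=ori(YAW,LEAN,-1)
t=tcp(gpt(-.215,.060,0),rv); t[2]=P0[2]+.0088
up=t+[0,0,.05]
manip.move_to(up,rv)
snap('wrist','look5')
manip.servo_line(t,None,rate=.1); manip.hold(.3)
print('err mm',(manip.get_position()-t)*1000,manip.get_time(),manip.get_contact_force(),manip.get_torque(),manip.get_width())
c=snap('wrist','look6');snap('side','side6');snap('top','top6')
crop=cv2.resize(c['image'][40:320,130:430],None,fx=2.1,fy=2.1,interpolation=cv2.INTER_CUBIC);cv2.imwrite('pics/look6c.png',crop[:,:,::-1])
```

```text
err mm [ 0.30950416 -0.08052573  0.56351738] 9.3167 [ 0.96468536 -0.53491284 -1.10263164] [-0.51684402  0.03571409 -0.04446428] 0.03894546770297824
```

View pics/look6c.png

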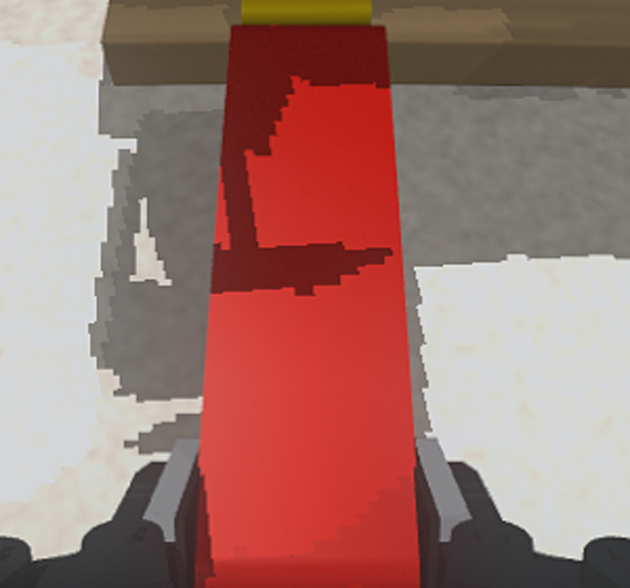

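View pics/side6.png

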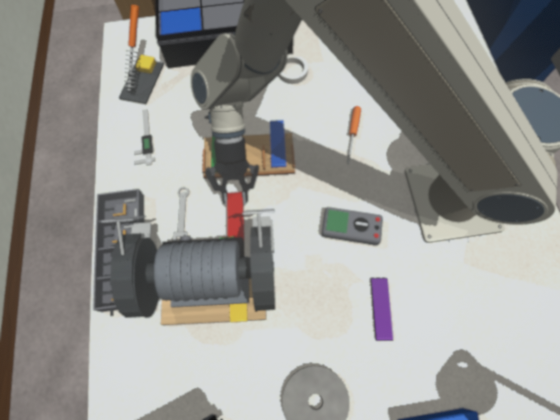

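Red packer is held level. Its far end in the crop is at (232–387, 27), centred to about 1 mm on the yellow (242–371, 10). Inserting in monitored steps.

```bash
cat > ins.py <<'E'
from h import *
import sys
P0=np.load('grip.npy')
rv=ori(YAW,LEAN,-1)
def go(x,y=.060,dz=.0088,rate=.04,zc=-.0005):
    t=tcp(gpt(x,y,0),rv);t[2]=P0[2]+dz+zc
    manip.servo_line(t,rv,rate=rate);return t
E
python3 - <<'E'
from ins import *
c=load('look6.npy')
m=mask(c['image'],'red',100,30);
ztop=c['p'][2]-P0[2]+.04
ys,xs=np.where(m>0);P=onz(c,np.c_[xs,ys],ztop);gx,gy=axes(YAW)
a,b=(P-G0)@gx*1000,(P-G0)@gy*1000
for lo in range(-235,-50,15):
    s=(a>lo)&(a<lo+4)
    if s.sum()>20: print(lo,b[s].min().round(1),b[s].max().round(1),'w',(b[s].max()-b[s].min()).round(1))
print('back end',a.max())
f0=manip.get_contact_force();m0=manip.get_torque();np.save('f0.npy',np.r_[f0,m0])
x=-.215
while x<-.155:
    x+=.010;t=go(x)
    f=manip.get_contact_force()-f0;m=manip.get_torque()-m0
    print(round(x,3),'err',((manip.get_position()-t)*1000).round(2),'f',f.round(1),'m',m.round(2),manip.get_time())
    if np.linalg.norm(f)>12: print('STOP');break
c=snap('wrist','look7')
E
```

```text
-235 41.0 79.1 w 38.0
-220 40.5 79.9 w 39.4
-205 40.0 80.3 w 40.3
-190 39.9 80.2 w 40.3
-175 39.9 80.2 w 40.3
-160 40.2 79.8 w 39.7
-145 39.8 80.2 w 40.4
-130 39.8 79.6 w 39.8
-115 39.6 79.4 w 39.8
-100 39.7 79.7 w 40.0
back end -90.43180046507152
-0.205 err [-0.1   0.44 -0.05] f [ 0.6 -1.1 -1.2] m [-0.07 -0.01 -0.05] 9.8667
-0.195 err [-0.07  0.33 -0.02] f [ 0.6 -1.2 -1.5] m [-0.01 -0.01 -0.04] 10.2667
-0.185 err [-0.08  0.32 -0.01] f [ 0.3 -0.5 -0.9] m [ 0.03 -0.04 -0.02] 10.6667
-0.175 err [-0.08  0.33 -0.  ] f [ 0.1 -1.1 -1.6] m [-0.07 -0.06 -0.08] 11.0667
-0.165 err [-0.1   0.35 -0.01] f [ 0.4 -1.  -1.5] m [-0.02  0.02 -0.06] 11.4667
-0.155 err [-0.06  0.33 -0.01] f [-0.2 -0.8 -2.2] m [-0.03 -0.04 -0.03] 11.8667
```

View pics/look7.png

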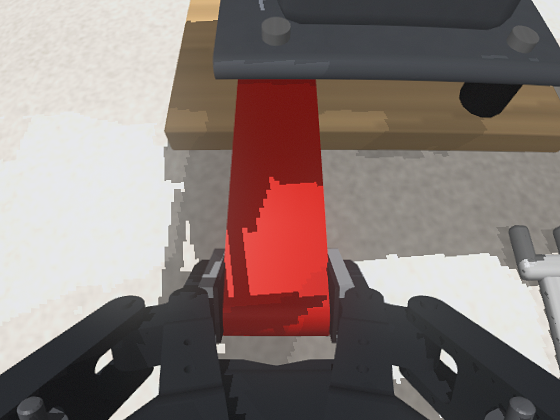

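Run:
```python
from ins import *
F=np.load('f0.npy');f0,m0=F[:3],F[3:]
x=-.155
while x<-.0685:
    x=min(x+.010,-.068);t=go(x)
    f=manip.get_contact_force()-f0;m=manip.get_torque()-m0
    print(round(x,3),'err',((manip.get_position()-t)*1000).round(2),'f',f.round(1),'m',m.round(2),manip.get_time())
    if np.linalg.norm(f)>12: print('STOP');break
snap('wrist','look8');snap('side','side8');c=snap('top','top8')
s=load('side8.npy')['image'][180:340,140:300]
cv2.imwrite('pics/side8c.png',cv2.resize(s,None,fx=3.5,fy=3.5,interpolation=cv2.INTER_CUBIC)[:,:,::-1])
```

```text
-0.145 err [-0.08  0.33 -0.02] f [-0.2 -0.3 -0.4] m [ 0.01  0.04 -0.08] 12.3167
-0.135 err [-0.09  0.32 -0.  ] f [-0.1 -1.1 -1.7] m [ 0.   -0.01 -0.01] 12.7167
-0.125 err [-0.07  0.31  0.01] f [ 0.3 -1.5 -2.2] m [-0.04  0.03 -0.02] 13.1167
-0.115 err [-0.06  0.32 -0.  ] f [-0.1 -1.1 -0.8] m [-0.05 -0.04 -0.03] 13.5167
-0.105 err [-0.06  0.3   0.  ] f [ 0.  -0.7 -1.2] m [-0.06  0.06 -0.02] 13.9167
-0.095 err [-0.09  0.32 -0.03] f [ 0.2 -1.1 -1.3] m [-0.01  0.04 -0.02] 14.3167
-0.085 err [-0.09  0.32 -0.01] f [ 0.1 -1.7 -1.4] m [-0.01  0.01 -0.06] 14.7167
-0.075 err [-0.07  0.31 -0.02] f [ 0.1 -1.6 -1.2] m [-0.02 -0.01 -0.04] 15.1167
-0.068 err [-0.07  0.28 -0.03] f [-0.3 -1.1 -1.7] m [-0.06 -0.02 -0.05] 15.4417
```

View pics/look8.png

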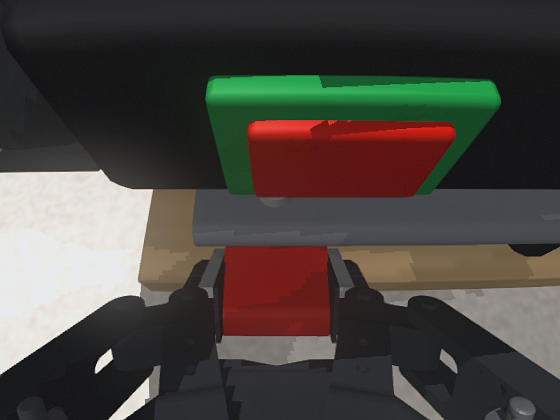

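View pics/side8c.png

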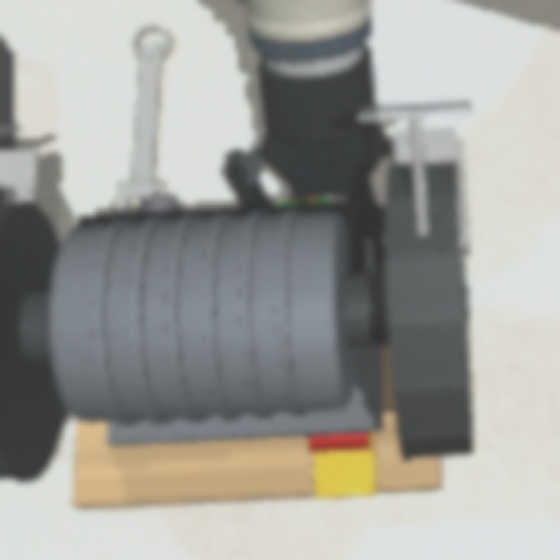

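Run:
```python
from ins import *
F=np.load('f0.npy');f0,m0=F[:3],F[3:]
s=load('side8.npy')
f=lambda p:(np.array(p,float)+.5)/3.5-.5+np.array([140,180])
gx,gy=axes(YAW)
for nm,px,z in (('red end',(338,449),.036),('yellow end',(345,495),.022),('base back',(338,428),.0496)):
    P=onz(s,f(px),z)[0]; print(nm,((P-G0)@gx*1000).round(1),((P-G0)@gy*1000).round(1))
t=go(-.068,dz=.0081,rate=.01);print('f',(manip.get_contact_force()-f0).round(1))
manip.command_gripper(.062);manip.hold(.2)
print('w',manip.get_width(),'f',(manip.get_contact_force()-f0).round(1),manip.get_time())
snap('wrist','look9')
ax=R.from_rotvec(rv).as_matrix()[:,0]
p=manip.get_position()
manip.servo_line(p-.05*ax,rv,rate=.06)
manip.servo_line(p-.16*ax,rv,rate=.15)
print('f',(manip.get_contact_force()-f0).round(1),manip.get_time())
snap('wrist','look10')
```

```text
red end 63.5 55.5
yellow end 92.3 58.1
base back 51.6 57.3
f [-0.9 -2.4  4.3]
w 0.061928772997065465 f [ 0.6 -1.1  0.4] 16.3917
f [ 0.4 -0.4 -0.3] 18.3083
```

View pics/look10.png

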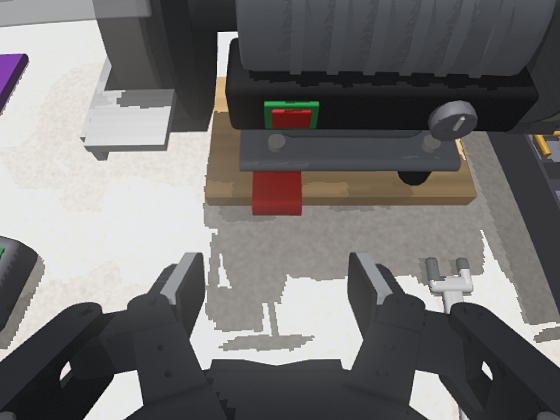

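Run:
```python
from h import *
rv=ori(YAW,70,-1);M=R.from_rotvec(rv).as_matrix()
p=gpt(-.3,.06,.2)-M@np.array([-.1211,0,-.0673])
manip.move_to(p,rv); manip.hold(.3)
c=snap('wrist','look11');s=snap('side','side11');print(manip.get_time(),manip.get_contact_force())
a=cv2.resize(c['image'][150:310,200:420],None,fx=2.2,fy=2.2,interpolation=cv2.INTER_CUBIC)
b=cv2.resize(s['image'][240:340,190:300],None,fx=2.8,fy=3.52,interpolation=cv2.INTER_CUBIC)
cv2.imwrite('pics/fin.png',np.hstack([a,b])[:,:,::-1])
```

```text
19.25 [0.42783509 0.37862681 0.46453967]
```

View pics/fin.png

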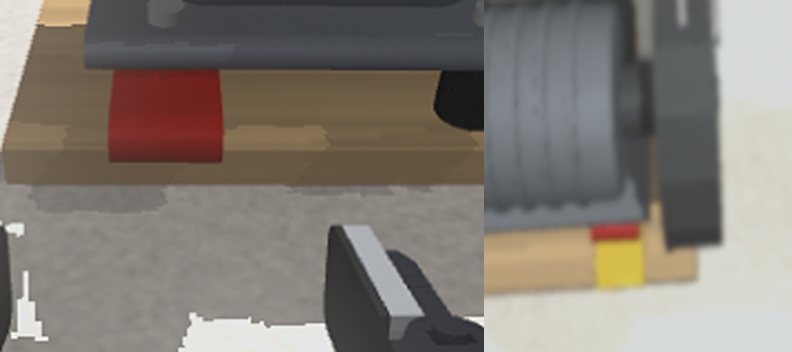

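Red sticks out at the front (crop (108–223, 70–160)) and at the back above the yellow (crop (592–640, 225–240)). It sits flat on the yellow, and the gripper is clear of everything.

Run:
```python
from h import *
manip.sign_off(); print(manip.get_time())
```

```text
the job is handed in; nothing more can be done
the job is handed in; nothing more can be done
```

I slid the red 20 mm packer in flat on top of the yellow one under the grinder base, let go, and handed the job in at about 19 s of the 54 s allowed. The packer already in the gap was the yellow 8 mm one. Red on top makes 28 mm in a 29.6 mm gap, which leaves 1.6 mm to spare.

- **Insertion:** I gripped the red packer by its jutting front end with the gripper leaned back 42°. I steered its height from the grip reading on the rack. The force change stayed under 3 N while sliding in and was about 5 N when I set it down on the yellow packer.
- **Last checks:** The final pictures show the red packer sticking out by about 28 mm at the front and 12 mm at the back. It lies flat on the yellow packer, which looked unmoved, with about 1 mm sideways offset before insertion. The gripper was clear, with no contact force.
- **Disagreements:** The side, top and wrist camera positions differed by 3–5 mm, a little more than the stated calibration. The wrist camera put the base's front edge about 4 mm further back than I finally used. This was well inside the margins at both ends. No check failed.

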